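# Half-turn the bayonet lid on the stone canister

## Task

Lift the stone lid up and off its hook, lower it into the canister with its two lugs through the two slots of the collar until the lid sits fully down, then twist it clockwise (seen from above) halfway to the lock, until its pointers stand at the two long marks on the rim. Do not let it click into the lock, which comes near twice that angle; finish while still gripping the lid there, so that its fit can be checked, and leave the other goods where they are.

Things in the scene. Friction and masses are not known exactly. Their poses are not given: they have to be found in the camera images.
- lid: Round lid, 350 g: stone flange 100 mm wide, 8 mm thick; origin at the centre of its underside, z up. Below, a steel plug 60 mm wide reaches 20 mm down, with two lugs at +y and -y: 12 mm wide, tips 39 mm from the axis, at z -20 to -12 mm. A steel pointer on the flange's edge stands over each lug. A half turn about z gives the same lid.
- lid_grip (a point): Point in the wooden grip block of the lid's upright handle, on the lid's axis 80 mm above the flange's underside; lid's axes. The block is 10 mm thick (x), 48 mm wide (y), at z 52 to 98 mm of the lid; squeeze it across the 10 mm.
- lid_window (a point): Centre of the open window in the lid's handle, 29 mm above the flange's underside: 32 mm wide (y), from z 8 mm of the lid to 41 mm at its sides and 50 mm in the middle (roof like an upside-down V). The hook's rod runs through it along the lid's x and carries the roof.
- stand: Fixed hook stand; origin on the table straight below the hanging lid. The hook arm is a level rod 10 mm thick along the stand's x, 170 mm high; its free end, x = -25 mm, is turned up to 181 mm height. Post (14 mm thick, as high as the arm) at x = +85 mm, on a foot over x 40 to 130, y -45 to 45 mm, 14 mm high.
- hook_seat (a point): Point on the axis of the hook's rod where the lid hangs, 170 mm high, above the stand's origin; stand's axes. To free the lid raise it 12 to 28 mm (18 is good), then draw it towards the stand's -x by 90 mm before raising it further, so that the flange too is clear of the hook.
- canister: Fixed stone canister, 110 mm wide, 90 mm high; origin at the centre of its underside. Bore 84 mm wide. A steel collar at the mouth, 8 mm thick, 64 mm inside, leaves two slots at +y and -y, 18 mm wide, open to the bore. Lugs over slots, the lid drops until its flange lies on the rim; out of line it stays 20 mm too high.
- canister_mouth (a point): Centre of the mouth, at rim height, 90 mm above the canister's underside; canister's axes. Seated lid: its origin is here. It turns only clockwise from above (lid yaw decreasing), freely, with 4 mm up-down play; spring balls resist from about 50 degrees, it clicks at about 70 and stops at 80 degrees from the slots.
- half_mark (a point): Outer end, at rim height, of one long steel mark on the canister's rim, 70 mm from its axis, 40 degrees clockwise from its +y slot; its twin is opposite. Short bars mark the slots (0 degrees), round studs the lock (80 degrees). Half-way: the lid's y axis points at the long marks, 40 degrees clockwise from the canister's y.
- goblet_c (a point): Bystander: stone candle goblet, 84 mm in diameter, 92 mm high; centre, half-way up.
- casket_c (a point): Bystander: stone box 112 x 77 mm, 51 mm high; centre, half-way up.
- candle_c (a point): Bystander: candle in a low round stone pot, 72 mm in diameter, 50 mm high; centre, half-way up.
Mind the look-alikes: they are no part of the job. Leave any pink look-alike of the canister alone. Leave any green or yellow look-alike of the lid alone.

How it is judged:
By the outcome, as a careful person would: the job done as asked, in the order asked, and still so for the second after the job is handed in, while the arm keeps its last pose, push and grip.
It also fails if it takes over 50 s, if anything falls off the work surface, if the arm or the gripper's body presses on something with over 40 N, if the wrist force passes 120 N, or if a joint passes its speed limit or range.

## Robot

A 6-joint arm with a two-finger parallel gripper is mounted at the origin on the work surface. World frame = base frame: x ahead of the robot, y to its left, z up, the work surface at z = 0. Lengths are in mm, angles in rad, forces in N, time in s.
With the tool pointing down it reaches from about 400 to 925 mm from the base axis. Payload 12.5 kg.
Tool frame: the origin (TCP) lies on the centre line of the jaws, within the pads' length; the fingertips stand 19 mm ahead of it and the grasp point (between the pads) is the TCP; y points along the fingers, x is the direction in which the jaws open and shut, and the axes are right-handed (so a half turn about y gives the same grasp; the last joint's range is limited). The gripper opens to 95 mm and grips with 3 to 60 N. Pads are 20 mm wide; open, the fingers measure 119 mm over their backs; the gripper's body (75 mm by 180 mm) begins 59 mm behind the grasp point.
Start: joints at [1.121, 0.491, 1.559, -0, 1.092, -0.106], TCP at [210.65, 588.448, 233.661] pointing down, gripper open.
Joint ranges: [-3.1, 3.1], [-0.84, 2.19], [0.05, 2.79], [-1.13, 4.28], [0.06, 2.93], [-2.69, 2.69]. Speed limits (rad/s): [2.22, 2.22, 2.79, 3.14, 3.14, 3.14].

## Interface

Orientations are given as [roll, pitch, yaw] about the fixed x, y, z axes, in that order (R = Rz(yaw) Ry(pitch) Rx(roll)).
In Python, from cell import env gives the robot as it stands. The module is installed in compiled form; this text tells all that it offers.
- The arm moves only by the tool move_arm, never from a script. Its argument "rows" is a list of rows, each an object of numbers: "tx", "ty", "tz": the shift along the tool's x, y, z in cm; "rx", "ry", "rz": the turn, a rotation vector about the tool's x, y, z in rad; "grip": the opening in per cent of the stroke, from 0 (shut) to 100 (fully open). In form: [{"tx": .., "ty": .., "tz": .., "rx": .., "ry": .., "rz": .., "grip": ..}, ...]. A call has 1 to 10 rows; each row shifts and turns the commanded pose from where the row before left it, along the tool's axes as they then stand; what a row does not reach is not made up. A row lasts 1/12 s, in which the tool goes at most 41.7 mm and 7.16 degrees, less where a joint would pass 70% of its speed; a pose out of reach is approached as far as the arm can. A call is refused whole if a number of a shift passes 4.17 or a number of a turn 0.125, either way. A call with a gripper value outside its range is refused whole. The fingers move at their own pace and stop on an object; the grip force is fixed at half the most. Time passes only in rows, so rows that do not move let the fingers close. It gives the time, the measured TCP pose, the force and the opening at its end, in the units of the state.
- env.state(): the state, without advancing time (a new reading comes with each control period).
- env.read_camera(name): name is "scene" or "top"; returns (picture, depth): 420x560x3 uint8, blue, green, red; 420x560 float32, mm along the optical axis (not along the pixel's ray), 0 where there is no reading.
- env.calibration(name): a dict with "vertical_fov" (degrees; the focal length in pixels is half the picture's height over the tangent of half this angle, whatever the lens; pixels are square), "cx", "cy" (the principal point, pixels), "eye" and "rotation" of the camera in the world. Camera axes: x right, y up, looking along -z (the intrinsics and any distortion apply to the point x, -y, -z); pixel columns grow to the right and rows downward; lengths in mm; the calibration is good to about 2 mm. A picture is of the moment at which its call begins. calibration takes no time and is no camera call.
- env.job_done(): hands the job in, once; it reports no verdict.
The state is a dict: "t": time; "joints": joint angles; "qvel": joint speeds; "tau": joint torques, N m; "eef_pos": TCP position; "tcp_rot": TCP orientation; "ft_force": force on the tool from outside, world axes, zero at the start; "moment": the same for the moment, N m; "opening": opening from 0.0 (shut) to 1.0 (fully open).
Only numpy, scipy, OpenCV 4.12 (cv2) and the standard library are available. Lean on these libraries where they do the work, as an engineer would, in place of code of your own. Each camera call takes 0.05 s, during which the arm holds its last target.

## Working session

There is one attempt and no reset: what is moved stays moved. The work goes in short steps, Python scripts to look and compute and a tool call to move; the robot and the scene stay as the last step left them, time stands still between calls to the robot, and variables do not carry over. Pictures are saved under pics/ and viewed, and the job is handed in when it is done.

Besides the shell and the picture viewer there is one more tool, called after "Call:" in YAML: its name, and indented under it one key for each argument. move_arm: Moves the arm, as the interface text tells. Its arguments: {"type":"object","properties":{"rows":{"type":"array"}},"required":["rows"]}

```bash
mkdir -p pics; ls
python3 - <<'E'
from cell import env
import cv2,numpy as np
for n in("scene","top"):
    p,d=env.read_camera(n); np.save(f"pics/{n}0.npy",d); cv2.imwrite(f"pics/{n}0.png",p)
    print(n,env.calibration(n))
print(env.state())
E
```

```text
pics
scene {'vertical_fov': 51.119778170277456, 'cx': 289.35201981424234, 'cy': 204.0648965313271, 'eye': array([1222.44178865,  246.90043824, 1142.28433483]), 'rotation': array([ 0.65747005, -0.00927517,  1.93878807])}
top {'vertical_fov': 42.800560428065495, 'cx': 271.99309644738173, 'cy': 200.94369326602617, 'eye': array([ 3.19042308e+02, -7.27309931e-01,  1.72395485e+03]), 'rotation': array([ 0.10633248, -0.01674441, -1.54663672])}
{'t': 0.1, 'joints': array([ 1.12143908e+00,  4.91464277e-01,  1.55937574e+00, -9.60772172e-06,
        1.09169000e+00, -1.05599451e-01]), 'qvel': array([ 0.00030321,  0.00037992, -0.00174995, -0.00024769,  0.00051786,
        0.00051302]), 'tau': array([ 3.62219886e-03, -6.13629127e+01, -2.58600605e+01,  6.93874620e-02,
        4.70660313e-02, -7.20087542e-05]), 'eef_pos': array([210.5399574 , 588.27025103, 233.14631932]), 'tcp_rot': array([-1.57070600e+00,  9.33032947e-04,  1.22704301e+00]), 'ft_force': array([ 0.1217652 , -0.25239526,  0.46352056]), 'moment': array([ 0.0358239 , -0.04373959, -0.00724477]), 'opening': 0.9997080617073659}
```

View pics/scene0.png

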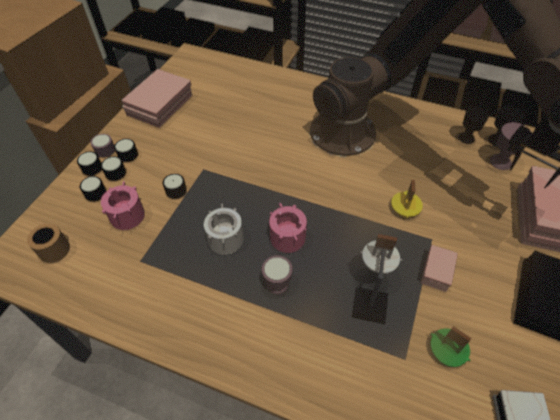

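View pics/top0.png

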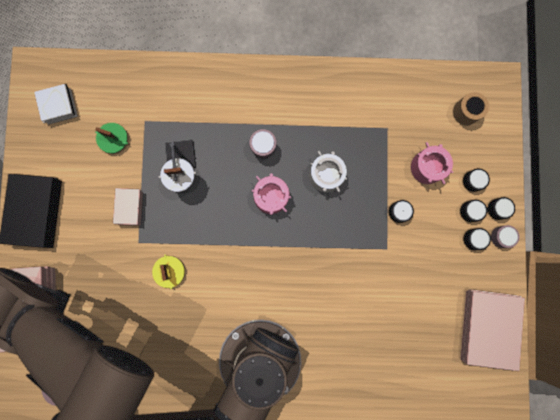

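```bash
cat > h.py <<'E'
from cell import env
import cv2,numpy as np
from scipy.spatial.transform import Rotation as R
def cam(n):
    c=env.calibration(n); f=210/np.tan(np.radians(c['vertical_fov']/2))
    return f,c['cx'],c['cy'],np.array(c['eye']),R.from_euler('xyz',c['rotation']).as_matrix()
def ray(n,u,v):
    f,cx,cy,e,M=cam(n)
    return e,M@np.array([(u-cx)/f,-(v-cy)/f,-1.])
def at_z(n,u,v,z):
    e,d=ray(n,u,v); return e+d*(z-e[2])/d[2]
def cloud(n,D):
    f,cx,cy,e,M=cam(n); v,u=np.mgrid[:420,:560]
    P=np.stack([(u-cx)/f*D,-(v-cy)/f*D,-D],-1)
    return P@M.T+e
def proj(n,P):
    f,cx,cy,e,M=cam(n); q=(np.asarray(P)-e)@M
    return np.array([cx+f*q[0]/-q[2],cy+f*q[1]/q[2]])
def crop(img,u0,v0,w,h,s,out):
    c=img[v0:v0+h,u0:u0+w]; c=cv2.resize(c,None,fx=s,fy=s,interpolation=cv2.INTER_CUBIC); 
    c=cv2.convertScaleAbs(c,alpha=1.3)
    for i in range(0,w,10): cv2.putText(c,str(u0+i),(i*s,8),0,.3,(0,255,255)); cv2.line(c,(i*s,10),(i*s,14),(0,255,255))
    for i in range(0,h,10): cv2.putText(c,str(v0+i),(0,i*s+4),0,.3,(0,255,255))
    cv2.imwrite(out,c)
E
python3 - <<'E'
from h import *
t=cv2.imread('pics/top0.png');s=cv2.imread('pics/scene0.png')
a='pics/'
crop(t,145,130,70,70,8,a+'t_lid.png');crop(t,300,145,60,55,10,a+'t_can.png')
crop(s,340,220,70,110,5,a+'s_lid.png');crop(s,195,195,60,65,9,a+'s_can.png')
a=[cv2.imread('pics/'+k) for k in('t_lid.png','t_can.png')]
E
```

```text
(no output)
```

View pics/t_lid.png

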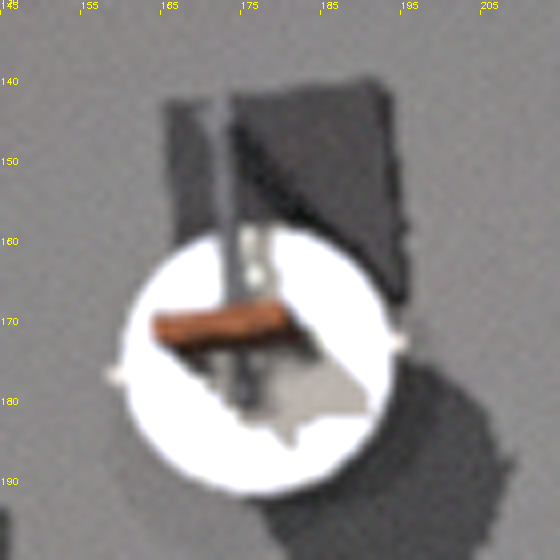

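View pics/t_can.png

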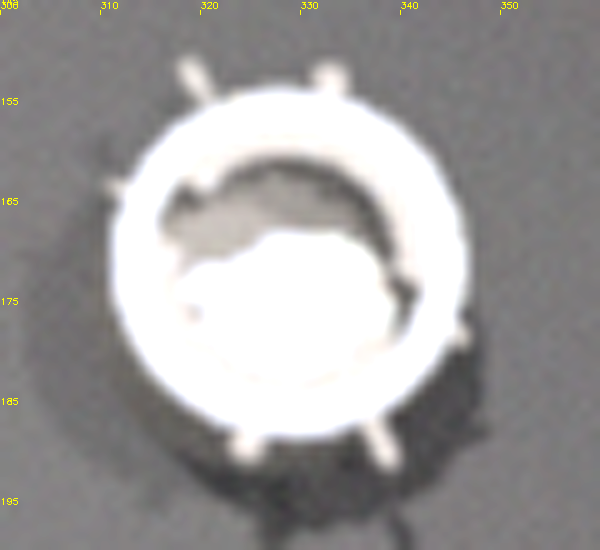

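View pics/s_lid.png

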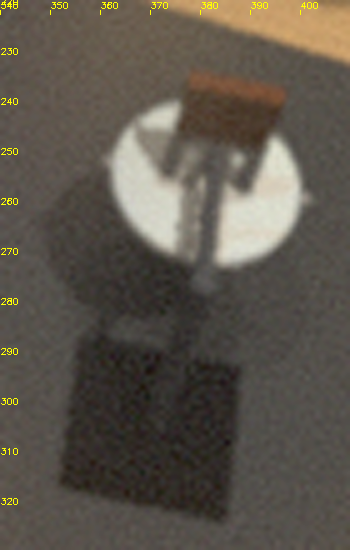

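View pics/s_can.png

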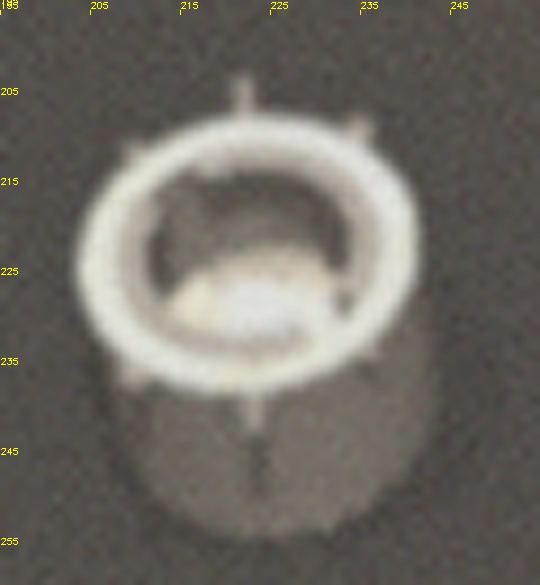

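Run:
```python
from h import *
def fit(P):
    A=np.c_[2*P,np.ones(len(P))]; 
    for _ in range(6):
        s=np.linalg.lstsq(A,(P**2).sum(1),rcond=None)[0]; c=s[:2]; r=np.sqrt(s[2]+c@c)
        e=abs(np.linalg.norm(P-c,axis=1)-r); k=e<2.5*np.median(e)+.3
        P=P[k];A=A[k]
    return c,r,len(P),e.mean()
# rim outer circle from top image
for n,box in(('top',(300,145,60,55)),('scene',(195,195,60,65))):
    img=cv2.imread(f'pics/{n}0.png').max(2).astype(float)
    d=np.load(f'pics/{n}0.npy');W=cloud(n,d)
    u0,v0,w,h=box
    m=(abs(W[...,2]-90)<6); m2=np.zeros_like(m);m2[v0:v0+h,u0:u0+w]=m[v0:v0+h,u0:u0+w]
    z=W[m2]; print(n,'can rim cloud',len(z),z.min(0),z.max(0),np.median(z[:,2]),'mid',(z.min(0)+z.max(0))/2)
n='top'
for (p,q) in (((312,163.5),(346,178.3)),((318.8,152),(338.5,190.5)),((332.8,152.5),(324,189.5))):
    a=at_z(n,*p,90);b=at_z(n,*q,90); print('top',a[:2],b[:2],(a+b)[:2]/2,np.linalg.norm(a-b),np.degrees(np.arctan2(*(a-b)[1::-1])))
n='scene'
for (p,q) in (((222,204),(223,242)),((209,237),(234.5,208.5)),((209.5,212.5),(236,234.5))):
    a=at_z(n,*p,90);b=at_z(n,*q,90); print(n,a[:2],b[:2],(a+b)[:2]/2,np.linalg.norm(a-b),np.degrees(np.arctan2(*(a-b)[1::-1])))
# radial edge search
def edge(n,c,z,r,th):
    img=cv2.imread(f'pics/{n}0.png').astype(float).max(2);img=cv2.resize(img,None,fx=1,fy=1);out=[]
    for a in np.radians(np.arange(0,360,3)):
        rr=np.arange(r-12,r+12,.4); pts=np.array([proj(n,[c[0]+x*np.cos(a),c[1]+x*np.sin(a),z]) for x in rr],np.float32)
        val=cv2.remap(img.astype(np.float32),pts[:,0][None],pts[:,1][None],1)[0]
        g=np.diff(cv2.GaussianBlur(val[None],(0,0),3)[0]); i=g.argmin()
        if -g[i]>th: out.append([c[0]+rr[i]*np.cos(a),c[1]+rr[i]*np.sin(a)])
    return np.array(out)
for n in('top','scene'):
    c=np.array([640,-125.]) if 0 else np.mean([at_z('top',312,163.5,90)[:2],at_z('top',346,178.3,90)[:2]],0)
    for _ in range(3):
        P=edge(n,c,90,55,1); c,r,k,e=fit(P)
    print(n,'can',c,r,k,e)
    a=at_z('top',159,176.7,130);b=at_z('top',195,172.7,130);c=(a+b)[:2]/2
    if n=='top':
        print('lid ptr',a,b,c,np.linalg.norm(a-b),np.degrees(np.arctan2(*(a-b)[1::-1])))
    else:
        a=at_z(n,401.5,259.5,130);b=at_z(n,361.3,252,130)
        print('lid ptr',a,b,(a+b)/2,np.linalg.norm(a-b),np.degrees(np.arctan2(*(a-b)[1::-1])))
    for _ in range(3):
        P=edge(n,c,133.7,50,1); c,r,k,e=fit(P)
    print(n,'lid',c,r,k,e)
# grip block cloud
for n in('top','scene'):
    W=cloud(n,np.load(f'pics/{n}0.npy')); 
    m=(W[...,2]>185)&(np.hypot(W[...,0]-c[0],W[...,1]-c[1])<60)
    v,u=np.nonzero(m);P=W[m]; print(n,len(P)); 
    m&=W[...,2]>217;P=W[m];print(np.round(P,1).tolist())
```

```text
top can rim cloud 548 [ 531.54098502 -247.95897801   84.01637122] [ 655.56685365 -138.93254583   95.93450841] 88.78642817471939 mid [ 593.55391933 -193.44576192   89.97543981]
scene can rim cloud 602 [ 532.59185678 -250.18586217   84.02176784] [ 659.59788566 -139.27219482   95.68534647] 88.25248479808374 mid [ 596.09487122 -194.72902849   89.85355715]
top [ 613.76368244 -144.81050432] [ 570.31089252 -250.66841262] [ 592.03728748 -197.73945847] 114.42919951983433 67.6827214274464
top [ 650.47736364 -165.33858253] [ 531.73056582 -227.87955356] [ 591.10396473 -196.60906804] 134.2094447081992 27.774655469349916
top [ 650.09859429 -208.85716953] [ 533.65806666 -183.11420398] [ 591.87833048 -195.98568676] 119.25224002334782 -12.466565658809287
scene [ 535.23271668 -225.79591   ] [ 656.47874875 -162.37229829] [ 595.85573271 -194.08410414] 136.83257950217236 -152.3860036574211
scene [ 655.85071297 -207.07308897] [ 536.84627383 -183.34309884] [ 596.3484934  -195.20809391] 121.34730721305642 -11.277107225606152
scene [ 577.58377952 -246.07678866] [ 619.94207949 -139.05456513] [ 598.7629295  -192.56567689] 115.09987795998327 -111.5931519468369Traceback (most recent call last):
  File "<stdin>", line 34, in <module>
  File "<stdin>", line 26, in edge
  File "h.py", line 17, in proj
    f,cx,cy,e,M=cam(n); q=(np.asarray(P)-e)@M
                ~~~^^^
  File "h.py", line 5, in cam
    c=env.calibration(n); f=210/np.tan(np.radians(c['vertical_fov']/2))
ValueError: time passes only in moves, steps and waits
```

```bash
sed -i 's/^def cam(n):/import functools\n@functools.lru_cache\ndef cam(n):/' h.py
cat >> h.py <<'E'
def fit(P):
    A=np.c_[2*P,np.ones(len(P))]; 
    for _ in range(6):
        s=np.linalg.lstsq(A,(P**2).sum(1),rcond=None)[0]; c=s[:2]; r=np.sqrt(s[2]+c@c)
        e=abs(np.linalg.norm(P-c,axis=1)-r); k=e<2.5*np.median(e)+.3
        P=P[k];A=A[k]
    return c,r,len(P),e.mean()
def edge(img,n,c,z,r,th=1):
    img=img.max(2).astype(np.float32);out=[]
    for a in np.radians(np.arange(0,360,3)):
        rr=np.arange(r-12,r+12,.4); pts=np.array([proj(n,[c[0]+x*np.cos(a),c[1]+x*np.sin(a),z]) for x in rr],np.float32)
        val=cv2.remap(img,pts[:,0][None],pts[:,1][None],1)[0]
        g=np.diff(cv2.GaussianBlur(val[None],(0,0),3)[0]); i=g[8:-8].argmin()+8
        if -g[i]>th: out.append([c[0]+rr[i]*np.cos(a),c[1]+rr[i]*np.sin(a)])
    return np.array(out)
E
python3 - <<'E'
from h import *
for n in('top','scene'):
    img=cv2.imread(f'pics/{n}0.png')
    c=np.array([592,-196.])
    for _ in range(3): c,r,k,e=fit(edge(img,n,c,90,55))
    print(n,'can',c,r,k,e)
    if n=='top': a=at_z('top',159,176.7,130);b=at_z('top',195,172.7,130)
    else: a=at_z(n,401.5,259.5,130);b=at_z(n,361.3,252,130)
    c=(a+b)[:2]/2
    print('lid ptr',a,b,c,np.linalg.norm(a-b),np.degrees(np.arctan2(*(a-b)[1::-1])))
    for _ in range(3): c,r,k,e=fit(edge(img,n,c,133.7,50))
    print(n,'lid',c,r,k,e)
    W=cloud(n,np.load(f'pics/{n}0.npy'))
    m=(W[...,2]>214)&(np.hypot(W[...,0]-c[0],W[...,1]-c[1])<50);P=W[m]
    print(len(P),P.mean(0),cv2.minAreaRect(P[:,:2].astype(np.float32)),np.median(P[:,2]))
    # hook foot corners / other things
E
```

```text
top can [ 592.25521204 -195.80605581] 54.802895110426526 107 0.3253680977524456
lid ptr [554.02881751 316.89928658 130.        ] [569.02783768 209.81350761 130.        ] [561.52832759 263.3563971 ] 108.13109943315125 97.97328951841537
top lid [561.78618022 263.48378724] 50.23905768514382 111 0.32781457212855214
68 [562.50630543 264.75171564 221.4526942 ] ((563.42578125, 265.2241516113281), (11.29043960571289, 47.16380310058594), 9.674410820007324) 221.57180523476222
scene can [ 596.23751539 -194.93950711] 54.88883990618936 110 0.3952716635542249
lid ptr [554.34829104 319.25838848 130.        ] [570.92085447 213.28187667 130.        ] [562.63457276 266.27013257] 107.26449046720312 98.88790699377697
scene lid [565.57496246 264.86338133] 50.08581893613602 91 0.3676463982272154
98 [566.76165618 265.41651515 220.27281836] ((566.2069091796875, 265.3865966796875), (12.092992782592773, 48.041812896728516), 7.407783508300781) 220.47694730279358
```

Call:
move_arm:
  rows:
    - {"ty": -0.6, "ry": 0.12}
    - {"ty": -0.6, "ry": 0.12}
    - {"ty": -0.6, "ry": 0.12}
    - {"ty": -0.6, "ry": 0.12}
    - {"ty": -0.6, "ry": 0.12}
    - {"ty": -0.6, "ry": 0.12}
    - {"ty": -0.6, "ry": 0.12}
    - {"ty": -0.6, "ry": 0.12}
    - {"ty": -0.6, "ry": 0.12, "grip": 50}
    - {"ty": 0, "grip": 50}

```text
validation failed for argument at $.ro...
```

```bash
cat >> h.py <<'E'
def delta(target,s=None):
    s=s or env.state(); p=np.array(s['eef_pos']); M=R.from_euler('xyz',s['tcp_rot']).as_matrix()
    print('t',round(s['t'],2),'pos',p.round(1),'rpy deg',np.degrees(s['tcp_rot']).round(2),'F',np.round(s['ft_force'],1),'M',np.round(s['moment'],2),'open',round(s['opening'],3))
    print('tool cm',(M.T@(np.array(target)-p)/10).round(2))
E
python3 - <<'E'
from h import *
delta([563.7,264.2,290])
a=at_z('top',172.5,143,170);b=at_z('top',174.5,166,170);print(a,b,np.degrees(np.arctan2(*(a-b)[1::-1])))
E
```

```text
t 0.1 pos [210.5 588.3 233.1] rpy deg [-8.999e+01  5.000e-02  7.030e+01] F [ 0.1 -0.3  0.5] M [ 0.04 -0.04 -0.01] open 1.0
tool cm [-18.61  -5.67 -44.17]
[649.27961279 274.01990146 170.        ] [580.97553947 265.18212303 170.        ] 7.372469235227424
```

Call:
move_arm:
  rows:
    - {"tx": 0, "ty": -0.6, "tz": 0, "rx": 0, "ry": 0.12, "rz": 0, "grip": 100}
    - {"tx": 0, "ty": -0.6, "tz": 0, "rx": 0, "ry": 0.12, "rz": 0, "grip": 100}
    - {"tx": 0, "ty": -0.6, "tz": 0, "rx": 0, "ry": 0.12, "rz": 0, "grip": 100}
    - {"tx": 0, "ty": -0.6, "tz": 0, "rx": 0, "ry": 0.12, "rz": 0, "grip": 100}
    - {"tx": 0, "ty": -0.6, "tz": 0, "rx": 0, "ry": 0.12, "rz": 0, "grip": 100}
    - {"tx": 0, "ty": -0.6, "tz": 0, "rx": 0, "ry": 0.12, "rz": 0, "grip": 50}
    - {"tx": 0, "ty": -0.6, "tz": 0, "rx": 0, "ry": 0.12, "rz": 0, "grip": 50}
    - {"tx": 0, "ty": -0.6, "tz": 0, "rx": 0, "ry": 0.12, "rz": 0, "grip": 50}
    - {"tx": 0, "ty": -0.6, "tz": 0, "rx": 0, "ry": 0.12, "rz": 0, "grip": 50}
    - {"tx": 0, "ty": 0, "tz": 0, "rx": 0, "ry": 0, "rz": 0, "grip": 50}

```text
t: 0.93
eef_pos: [210.7, 588.6, 288.5]
tcp_rot: [-1.57, -0.001, 0.141]
ft_force: [-1.3, -0.2, 0.8]
opening: 0.707
```

Run:
```python
from h import *
delta([563.7,264.2,290])
```

```text
t 0.93 pos [210.7 588.6 288.5] rpy deg [-8.994e+01 -4.000e-02  8.110e+00] F [-1.3 -0.2  0.8] M [-0.09  0.09  0.01] open 0.707
tool cm [ 30.37  -0.17 -37.1 ]
```

Call:
move_arm:
  rows:
    - {"tx": 2, "ty": 0, "tz": -2.5, "rx": 0, "ry": 0, "rz": 0, "grip": 50}
    - {"tx": 2, "ty": 0, "tz": -2.5, "rx": 0, "ry": 0, "rz": 0, "grip": 50}
    - {"tx": 2, "ty": 0, "tz": -2.5, "rx": 0, "ry": 0, "rz": 0, "grip": 50}
    - {"tx": 2, "ty": 0, "tz": -2.5, "rx": 0, "ry": 0, "rz": 0, "grip": 50}
    - {"tx": 2, "ty": 0, "tz": -2.5, "rx": 0, "ry": 0, "rz": 0, "grip": 50}
    - {"tx": 2, "ty": 0, "tz": -2.5, "rx": 0, "ry": 0, "rz": 0, "grip": 50}
    - {"tx": 2, "ty": 0, "tz": -2.5, "rx": 0, "ry": 0, "rz": 0, "grip": 50}
    - {"tx": 2, "ty": 0, "tz": -2.5, "rx": 0, "ry": 0, "rz": 0, "grip": 50}
    - {"tx": 2, "ty": 0, "tz": -2.5, "rx": 0, "ry": 0, "rz": 0, "grip": 50}
    - {"tx": 2, "ty": 0, "tz": -2.5, "rx": 0, "ry": 0, "rz": 0, "grip": 50}

```text
t: 1.77
eef_pos: [446.0, 369.1, 287.1]
tcp_rot: [-1.571, 0.001, 0.152]
ft_force: [0.6, 0.6, -0.6]
opening: 0.501
```

Call:
move_arm:
  rows:
    - {"tx": 2, "ty": 0, "tz": -2.5, "rx": 0, "ry": 0, "rz": 0, "grip": 50}
    - {"tx": 2, "ty": 0, "tz": -2.5, "rx": 0, "ry": 0, "rz": 0, "grip": 50}
    - {"tx": 2, "ty": 0, "tz": -2.5, "rx": 0, "ry": 0, "rz": 0, "grip": 50}
    - {"tx": 2, "ty": 0, "tz": -2.5, "rx": 0, "ry": 0, "rz": 0, "grip": 50}
    - {"tx": 2, "ty": 0, "tz": -2, "rx": 0, "ry": 0, "rz": 0, "grip": 50}
    - {"tx": 0, "ty": 0, "tz": 0, "rx": 0, "ry": 0, "rz": 0, "grip": 50}
    - {"tx": 0, "ty": 0, "tz": 0, "rx": 0, "ry": 0, "rz": 0, "grip": 50}

```text
t: 2.35
eef_pos: [562.2, 265.4, 286.6]
tcp_rot: [-1.571, 0.001, 0.148]
ft_force: [-0.7, 0.8, -0.5]
opening: 0.5
```

Run:
```python
from h import *
delta([563.7,264.2,206])
for n in("scene","top"):
    p,d=env.read_camera(n); cv2.imwrite(f"pics/{n}1.png",p);np.save(f"pics/{n}1.npy",d)
    q=proj(n,[563.7,264.2,206]).astype(int);print(q)
    crop(p,q[0]-60,q[1]-60,120,120,4,f'pics/{n}1c.png')
a=np.hstack([cv2.imread(f'pics/{n}1c.png') for n in('scene','top')]);cv2.imwrite('pics/c1.png',cv2.resize(a,None,fx=.83,fy=.83))
```

```text
t 2.35 pos [562.2 265.4 286.6] rpy deg [-9.00e+01  8.00e-02  8.49e+00] F [-0.7  0.8 -0.5] M [-0.08  0.08  0.02] open 0.5
tool cm [ 0.15  8.06 -0.14]
[385 240]
[172 169]
```

View pics/c1.png

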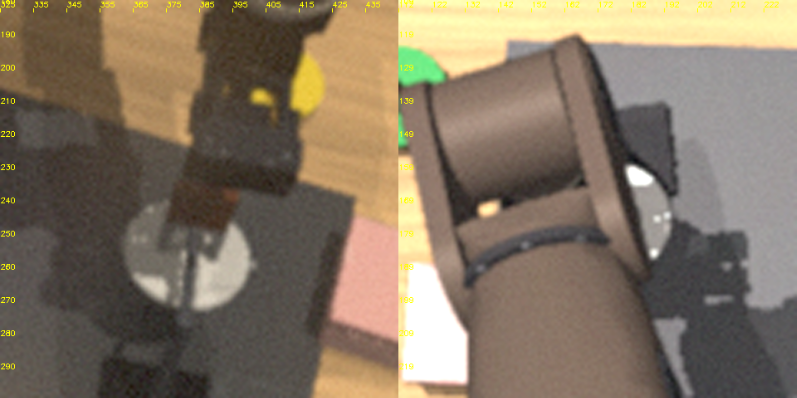

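Call:
move_arm:
  rows:
    - {"tx": 0.15, "ty": 1.5, "tz": -0.1, "rx": 0, "ry": 0, "rz": 0, "grip": 50}
    - {"tx": 0, "ty": 1.5, "tz": 0, "rx": 0, "ry": 0, "rz": 0, "grip": 50}
    - {"tx": 0, "ty": 1.5, "tz": 0, "rx": 0, "ry": 0, "rz": 0, "grip": 50}
    - {"tx": 0, "ty": 1, "tz": 0, "rx": 0, "ry": 0, "rz": 0, "grip": 50}
    - {"tx": 0, "ty": 1, "tz": 0, "rx": 0, "ry": 0, "rz": 0, "grip": 50}
    - {"tx": 0, "ty": 0.8, "tz": 0, "rx": 0, "ry": 0, "rz": 0, "grip": 50}
    - {"tx": 0, "ty": 0.5, "tz": 0, "rx": 0, "ry": 0, "rz": 0, "grip": 50}
    - {"tx": 0, "ty": 0, "tz": 0, "rx": 0, "ry": 0, "rz": 0, "grip": 50}
    - {"tx": 0, "ty": 0, "tz": 0, "rx": 0, "ry": 0, "rz": 0, "grip": 50}

```text
t: 3.2
eef_pos: [563.3, 265.7, 209.8]
tcp_rot: [-1.571, -0.0, 0.147]
ft_force: [0.2, -0.3, -0.5]
opening: 0.496
```

Run:
```python
from h import *
delta([563.7,264.2,206])
for n in("scene",):
    p,d=env.read_camera(n); 
    q=proj(n,[563.7,264.2,206]).astype(int);print(q)
    crop(p,q[0]-60,q[1]-60,120,120,5,f'pics/{n}2c.png')
```

```text
t 3.2 pos [563.3 265.7 209.8] rpy deg [-8.999e+01 -1.000e-02  8.430e+00] F [ 0.2 -0.3 -0.5] M [-0.13 -0.02 -0.02] open 0.496
tool cm [ 0.02  0.38 -0.16]
[385 240]
```

View pics/scene2c.png

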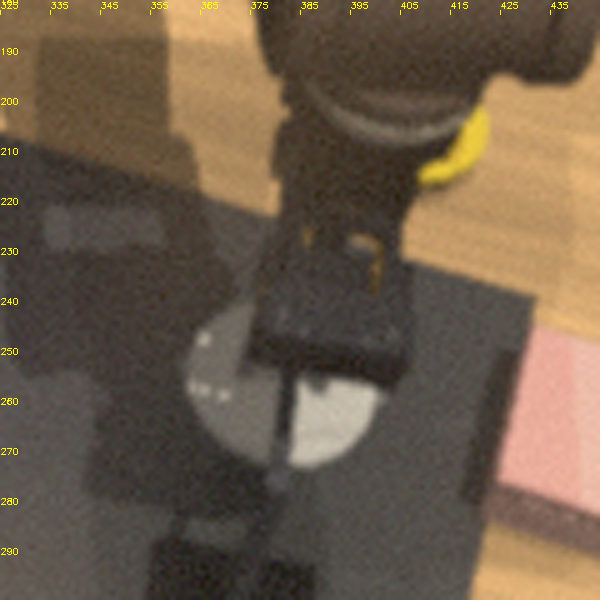

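Call:
move_arm:
  rows:
    - {"tx": 0, "ty": 0.3, "tz": -0.15, "rx": 0, "ry": 0, "rz": 0, "grip": 20}
    - {"tx": 0, "ty": 0, "tz": 0, "rx": 0, "ry": 0, "rz": 0, "grip": 10}
    - {"tx": 0, "ty": 0, "tz": 0, "rx": 0, "ry": 0, "rz": 0, "grip": 0}
    - {"tx": 0, "ty": 0, "tz": 0, "rx": 0, "ry": 0, "rz": 0, "grip": 0}
    - {"tx": 0, "ty": 0, "tz": 0, "rx": 0, "ry": 0, "rz": 0, "grip": 0}
    - {"tx": 0, "ty": 0, "tz": 0, "rx": 0, "ry": 0, "rz": 0, "grip": 0}
    - {"tx": 0, "ty": 0, "tz": 0, "rx": 0, "ry": 0, "rz": 0, "grip": 0}

```text
t: 3.83
eef_pos: [563.5, 264.1, 206.7]
tcp_rot: [-1.571, -0.0, 0.147]
ft_force: [0.2, -0.2, 0.1]
opening: 0.102
```

Run:
```python
from h import *
delta([563.7,264.2,206])
```

```text
t 3.83 pos [563.5 264.1 206.7] rpy deg [-8.999e+01 -1.000e-02  8.420e+00] F [ 0.2 -0.2  0.1] M [-0.05  0.07  0.03] open 0.102
tool cm [0.02 0.07 0.  ]
```

Call:
move_arm:
  rows:
    - {"tx": 0, "ty": -0.3, "tz": 0, "rx": 0, "ry": 0, "rz": 0, "grip": 0}
    - {"tx": 0, "ty": -0.5, "tz": 0, "rx": 0, "ry": 0, "rz": 0, "grip": 0}
    - {"tx": 0, "ty": -0.5, "tz": 0, "rx": 0, "ry": 0, "rz": 0, "grip": 0}
    - {"tx": 0, "ty": -0.5, "tz": 0, "rx": 0, "ry": 0, "rz": 0, "grip": 0}
    - {"tx": 0, "ty": 0, "tz": 0, "rx": 0, "ry": 0, "rz": 0, "grip": 0}

```text
t: 4.25
eef_pos: [563.8, 264.3, 226.0]
tcp_rot: [-1.57, -0.002, 0.147]
ft_force: [0.3, 0.4, -2.0]
opening: 0.105
```

Run:
```python
from h import *
delta([563.7,264.2,206])
for n in("scene",):
    p,d=env.read_camera(n); 
    crop(p,325,180,120,120,5,f'pics/{n}3c.png')
```

```text
t 4.25 pos [563.8 264.3 226. ] rpy deg [-89.98  -0.1    8.42] F [ 0.3  0.4 -2. ] M [-0.12  0.04  0.02] open 0.105
tool cm [-0.02  2.   -0.01]
```

View pics/scene3c.png

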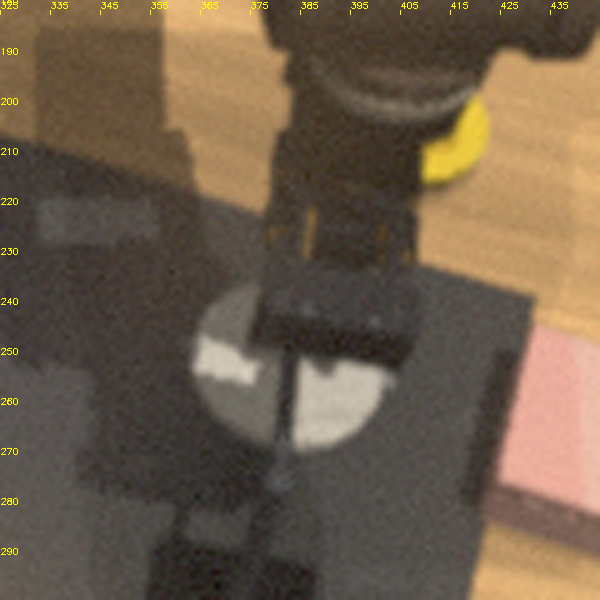

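Call:
move_arm:
  rows:
    - {"tx": -0.8, "ty": 0, "tz": 0, "rx": 0, "ry": 0, "rz": 0, "grip": 0}
    - {"tx": -1.3, "ty": 0, "tz": 0, "rx": 0, "ry": 0, "rz": 0, "grip": 0}
    - {"tx": -1.5, "ty": 0, "tz": 0, "rx": 0, "ry": 0, "rz": 0, "grip": 0}
    - {"tx": -1.5, "ty": 0, "tz": 0, "rx": 0, "ry": 0, "rz": 0, "grip": 0}
    - {"tx": -1.5, "ty": 0, "tz": 0, "rx": 0, "ry": 0, "rz": 0, "grip": 0}
    - {"tx": -1.5, "ty": 0, "tz": 0, "rx": 0, "ry": 0, "rz": 0, "grip": 0}
    - {"tx": -1.2, "ty": 0, "tz": 0, "rx": 0, "ry": 0, "rz": 0, "grip": 0}
    - {"tx": -0.5, "ty": 0, "tz": 0, "rx": 0, "ry": 0, "rz": 0, "grip": 0}
    - {"tx": 0, "ty": 0, "tz": 0, "rx": 0, "ry": 0, "rz": 0, "grip": 0}

```text
t: 5.05
eef_pos: [465.4, 249.7, 224.8]
tcp_rot: [-1.571, 0.0, 0.147]
ft_force: [0.3, 0.3, -2.4]
opening: 0.104
```

Run:
```python
from h import *
delta([594.2,-195.4,260])
for n in("scene",):
    p,d=env.read_camera(n); 
    crop(p,325,160,120,120,5,f'pics/{n}4c.png')
```

```text
t 5.05 pos [465.4 249.7 224.8] rpy deg [-9.00e+01  2.00e-02  8.45e+00] F [ 0.3  0.3 -2.4] M [-0.06 -0.02 -0.06] open 0.104
tool cm [  6.2   -3.53 -45.92]
```

View pics/scene4c.png

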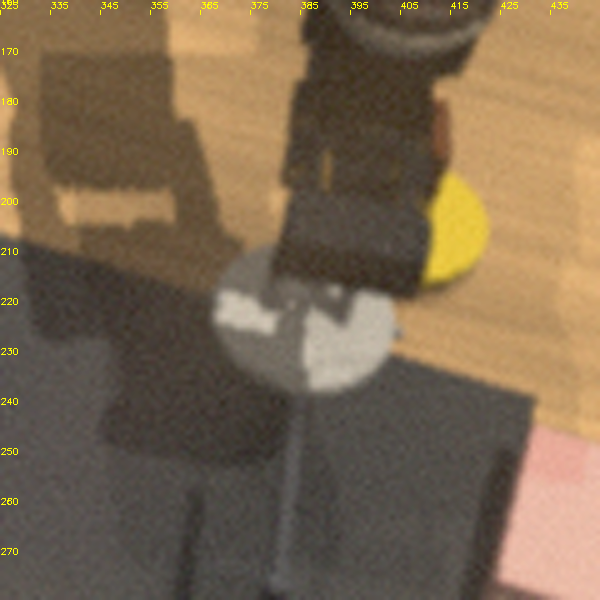

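Call:
move_arm:
  rows:
    - {"tx": 0, "ty": -0.8, "tz": 0, "rx": 0, "ry": 0.107, "rz": 0, "grip": 0}
    - {"tx": 0, "ty": -0.8, "tz": 0, "rx": 0, "ry": 0.107, "rz": 0, "grip": 0}
    - {"tx": 0, "ty": -0.8, "tz": 0, "rx": 0, "ry": 0.107, "rz": 0, "grip": 0}
    - {"tx": 0, "ty": -0.8, "tz": 0, "rx": 0, "ry": 0.106, "rz": 0, "grip": 0}
    - {"tx": 0, "ty": -0.8, "tz": 0, "rx": 0, "ry": 0.106, "rz": 0, "grip": 0}
    - {"tx": 0, "ty": 0, "tz": 0, "rx": 0, "ry": 0, "rz": 0, "grip": 0}

```text
t: 5.6
eef_pos: [467.6, 250.0, 265.8]
tcp_rot: [-1.569, -0.002, -0.391]
ft_force: [-0.1, -0.6, -3.1]
opening: 0.103
```

Run:
```python
from h import *
delta([594.2,-195.4,260])
```

```text
t 5.6 pos [467.6 250.  265.8] rpy deg [-89.9  -0.1 -22.4] F [-0.1 -0.6 -3.1] M [-0.13  0.09  0.03] open 0.103
tool cm [ 28.67   0.57 -36.36]
```

Call:
move_arm:
  rows:
    - {"tx": 0.7, "ty": 0, "tz": -0.9, "rx": 0, "ry": 0, "rz": 0, "grip": 0}
    - {"tx": 1.4, "ty": 0, "tz": -1.8, "rx": 0, "ry": 0, "rz": 0, "grip": 0}
    - {"tx": 1.9, "ty": 0, "tz": -2.4, "rx": 0, "ry": 0, "rz": 0, "grip": 0}
    - {"tx": 2, "ty": 0, "tz": -2.5, "rx": 0, "ry": 0, "rz": 0, "grip": 0}
    - {"tx": 2, "ty": 0, "tz": -2.5, "rx": 0, "ry": 0, "rz": 0, "grip": 0}
    - {"tx": 2, "ty": 0, "tz": -2.5, "rx": 0, "ry": 0, "rz": 0, "grip": 0}
    - {"tx": 2, "ty": 0, "tz": -2.5, "rx": 0, "ry": 0, "rz": 0, "grip": 0}
    - {"tx": 2, "ty": 0, "tz": -2.5, "rx": 0, "ry": 0, "rz": 0, "grip": 0}
    - {"tx": 2, "ty": 0, "tz": -2.5, "rx": 0, "ry": 0, "rz": 0, "grip": 0}
    - {"tx": 2, "ty": 0, "tz": -2.5, "rx": 0, "ry": 0, "rz": 0, "grip": 0}

```text
t: 6.43
eef_pos: [548.4, -29.7, 263.9]
tcp_rot: [-1.571, 0.001, -0.382]
ft_force: [0.2, 0.1, -3.0]
opening: 0.102
```

Call:
move_arm:
  rows:
    - {"tx": 2, "ty": 0, "tz": -2.5, "rx": 0, "ry": 0, "rz": 0, "grip": 0}
    - {"tx": 2, "ty": 0, "tz": -2.5, "rx": 0, "ry": 0, "rz": 0, "grip": 0}
    - {"tx": 2, "ty": 0, "tz": -2.5, "rx": 0, "ry": 0, "rz": 0, "grip": 0}
    - {"tx": 2, "ty": 0, "tz": -2.5, "rx": 0, "ry": 0, "rz": 0, "grip": 0}
    - {"tx": 1.4, "ty": 0, "tz": -2, "rx": 0, "ry": 0, "rz": 0, "grip": 0}
    - {"tx": 0.8, "ty": 0, "tz": -1.2, "rx": 0, "ry": 0, "rz": 0, "grip": 0}
    - {"tx": 0.2, "ty": 0, "tz": -0.4, "rx": 0, "ry": 0, "rz": 0, "grip": 0}
    - {"tx": 0, "ty": 0, "tz": 0, "rx": 0, "ry": 0, "rz": 0, "grip": 0}
    - {"tx": 0, "ty": 0, "tz": 0, "rx": 0, "ry": 0, "rz": 0, "grip": 0}

```text
t: 7.18
eef_pos: [593.0, -191.7, 264.3]
tcp_rot: [-1.57, 0.001, -0.385]
ft_force: [-0.0, 0.7, -3.5]
opening: 0.104
```

Run:
```python
from h import *
delta([594.2,-195.4,260])
for n in("scene","top"):
    p,d=env.read_camera(n); cv2.imwrite(f"pics/{n}5.png",p);np.save(f"pics/{n}5.npy",d)
    q=proj(n,[594.2,-195.4,140]).astype(int);print(q)
    crop(p,q[0]-55,q[1]-60,110,110,5,f'pics/{n}5c.png')
```

```text
t 7.18 pos [ 593.  -191.7  264.3] rpy deg [-8.998e+01  5.000e-02 -2.205e+01] F [-0.   0.7 -3.5] M [-0.06  0.07  0.05] open 0.104
tool cm [ 0.25  0.43 -0.3 ]
[220 211]
[330 167]
```

View pics/scene5c.png

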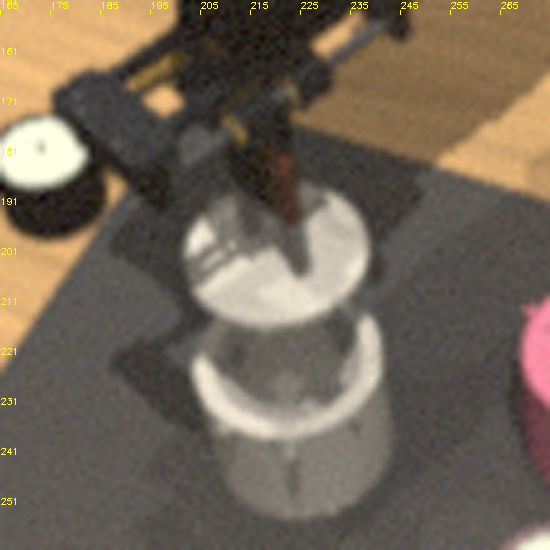

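View pics/top5c.png

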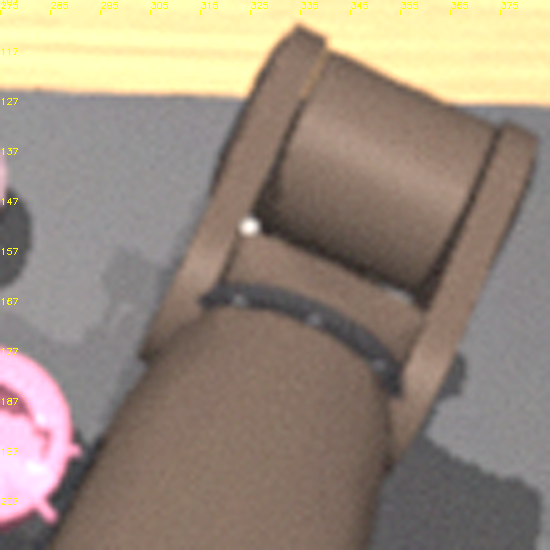

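```bash
cat >> h.py <<'E'
from scipy.optimize import least_squares
def fitr(P,r,c):
    f=lambda c:np.linalg.norm(P-c,axis=1)-r
    s=least_squares(f,c,loss='soft_l1',f_scale=.5); return s.x,np.median(abs(s.fun)),len(P)
E
python3 - <<'E'
from h import *
img=cv2.imread('pics/scene5.png'); c=np.array([595.,-191])
for _ in range(4):
    P=edge(img,'scene',c,191.5,50,2.5); c,e,k=fitr(P,50,c)
print(c,e,k,fit(P))
W=cloud('scene',np.load('pics/scene5.npy')); m=(abs(W[...,2]-191)<4)&(np.hypot(W[...,0]-c[0],W[...,1]-c[1])<45);P=W[m];print(len(P),np.median(P[:,2]))
A=np.c_[P[:,:2]-c,np.ones(len(P))];print(np.linalg.lstsq(A,P[:,2],rcond=None)[0])
o=cv2.resize(img[150:260,165:275],None,fx=6,fy=6,interpolation=2)
for a in np.radians(np.arange(0,360,6)):
    q=(proj('scene',[c[0]+50*np.cos(a),c[1]+50*np.sin(a),191.5])-[165,150])*6+2.5; cv2.circle(o,tuple(int(x) for x in q),1,(0,255,0),-1)
for a in (67.95,247.95):
  for r in(50,55):
    q=(proj('scene',[c[0]+r*np.cos(np.radians(a)),c[1]+r*np.sin(np.radians(a)),188])-[165,150])*6+2.5; cv2.circle(o,tuple(int(x) for x in q),2,(0,0,255),-1)
cv2.imwrite('pics/fit5.png',cv2.convertScaleAbs(o[:600],alpha=1.4))
E
```

```text
[ 594.10878815 -190.30476857] 0.4051226821807248 91 (array([ 593.97036025, -190.46695799]), np.float64(50.29577772381126), 84, np.float64(0.3674028568839597))
495 190.05259431336196
[-2.47987510e-03  3.43863521e-03  1.90128221e+02]
```

View pics/fit5.png

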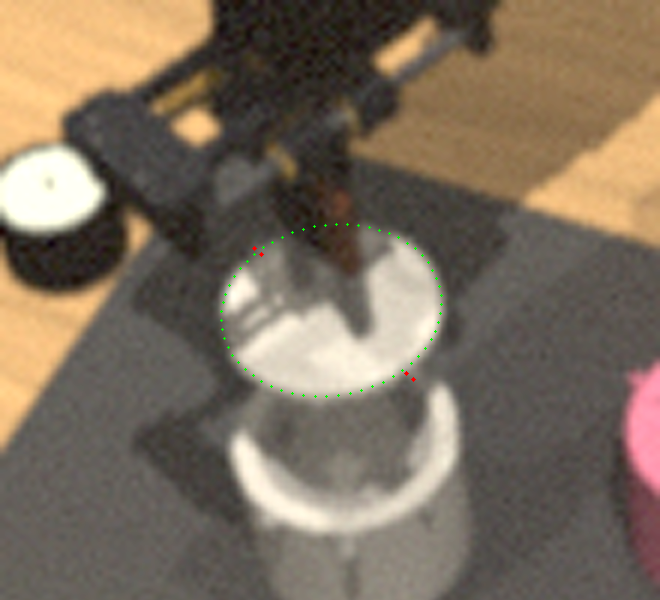

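Call:
move_arm:
  rows:
    - {"tx": 0.22, "ty": 0.8, "tz": -0.3, "rx": 0, "ry": 0, "rz": 0, "grip": 0}
    - {"tx": 0, "ty": 1.2, "tz": 0, "rx": 0, "ry": 0, "rz": 0, "grip": 0}
    - {"tx": 0, "ty": 1.2, "tz": 0, "rx": 0, "ry": 0, "rz": 0, "grip": 0}
    - {"tx": 0, "ty": 1.2, "tz": 0, "rx": 0, "ry": 0, "rz": 0, "grip": 0}
    - {"tx": 0, "ty": 1, "tz": 0, "rx": 0, "ry": 0, "rz": 0, "grip": 0}
    - {"tx": 0, "ty": 0.6, "tz": 0, "rx": 0, "ry": 0, "rz": 0, "grip": 0}
    - {"tx": 0, "ty": 0, "tz": 0, "rx": 0, "ry": 0, "rz": 0, "grip": 0}
    - {"tx": 0, "ty": 0, "tz": 0, "rx": 0, "ry": 0, "rz": 0, "grip": 0}

```text
t: 7.95
eef_pos: [594.3, -196.0, 204.6]
tcp_rot: [-1.571, 0.0, -0.386]
ft_force: [-0.4, 0.2, -3.0]
opening: 0.103
```

```bash
cat > look.py <<'E'
from h import *
import sys
tag=sys.argv[1]
s=env.state(); delta([594.0,-195.3,171],s)
img,d=env.read_camera('scene'); cv2.imwrite(f'pics/scene{tag}.png',img)
z=s['eef_pos'][2]-81+8; c=s['eef_pos'][:2]+[1,1]
for _ in range(4):
    P=edge(img,'scene',c,z,50,2.5); c,e,k=fitr(P,50,c)
print('lid',c,e,k,fit(P))
W=cloud('scene',d); m=(abs(W[...,2]-z)<6)&(np.hypot(W[...,0]-c[0],W[...,1]-c[1])<45);print('flange top',np.median(W[m][:,2]),'exp',z)
o=cv2.resize(img[170:270,165:275],None,fx=6,fy=6,interpolation=2)
for a in np.radians(np.arange(0,360,6)):
    q=(proj('scene',[c[0]+50*np.cos(a),c[1]+50*np.sin(a),z])-[165,170])*6+2.5; cv2.circle(o,tuple(int(x) for x in q),1,(0,255,0),-1)
cv2.imwrite(f'pics/fit{tag}.png',cv2.convertScaleAbs(o,alpha=1.4))
E
python3 look.py 6
```

```text
t 7.95 pos [ 594.3 -196.   204.6] rpy deg [-8.999e+01  1.000e-02 -2.209e+01] F [-0.4  0.2 -3. ] M [-0.07  0.12 -0.  ] open 0.103
tool cm [-0.06  3.36  0.05]
lid [ 595.10736696 -194.41506087] 0.4275953213533157 91 (array([ 595.10703699, -194.80473062]), np.float64(50.28158807177807), 74, np.float64(0.42214557824440796))
flange top 130.0130562870453 exp 131.5840612946713
```

View pics/fit6.png

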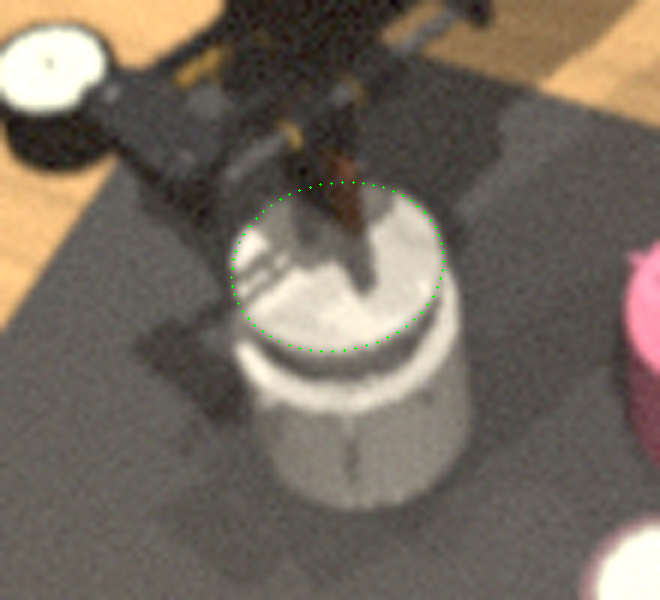

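Call:
move_arm:
  rows:
    - {"tx": 0.05, "ty": 0.5, "tz": 0, "rx": 0, "ry": 0, "rz": 0, "grip": 0}
    - {"tx": 0, "ty": 0.5, "tz": 0, "rx": 0, "ry": 0, "rz": 0, "grip": 0}
    - {"tx": 0, "ty": 0.3, "tz": 0, "rx": 0, "ry": 0, "rz": 0, "grip": 0}
    - {"tx": 0, "ty": 0.2, "tz": 0, "rx": 0, "ry": 0, "rz": 0, "grip": 0}
    - {"tx": 0, "ty": 0.2, "tz": 0, "rx": 0, "ry": 0, "rz": 0, "grip": 0}
    - {"tx": 0, "ty": 0, "tz": 0, "rx": 0, "ry": 0, "rz": 0, "grip": 0}

```text
t: 8.5
eef_pos: [594.6, -196.3, 187.2]
tcp_rot: [-1.571, 0.001, -0.386]
ft_force: [-0.1, -0.0, -3.0]
opening: 0.102
```

```bash
python3 look.py 7
```

```text
t 8.5 pos [ 594.6 -196.3  187.2] rpy deg [-8.999e+01  3.000e-02 -2.212e+01] F [-0.1 -0.  -3. ] M [-0.06  0.03 -0.  ] open 0.102
tool cm [-0.09  1.62  0.07]
lid [ 594.98072579 -194.74119411] 0.7969576420835409 91 (array([ 594.88127277, -194.91511325]), np.float64(50.27883107598766), 64, np.float64(0.44203939349231314))
flange top 112.74840734665645 exp 114.16617876131471
```

Call:
move_arm:
  rows:
    - {"tx": 0.03, "ty": 0.3, "tz": 0.02, "rx": 0, "ry": 0, "rz": 0, "grip": 0}
    - {"tx": 0, "ty": 0.3, "tz": 0, "rx": 0, "ry": 0, "rz": 0, "grip": 0}
    - {"tx": 0, "ty": 0.3, "tz": 0, "rx": 0, "ry": 0, "rz": 0, "grip": 0}
    - {"tx": 0, "ty": 0.2, "tz": 0, "rx": 0, "ry": 0, "rz": 0, "grip": 0}
    - {"tx": 0, "ty": 0.2, "tz": 0, "rx": 0, "ry": 0, "rz": 0, "grip": 0}
    - {"tx": 0, "ty": 0.1, "tz": 0, "rx": 0, "ry": 0, "rz": 0, "grip": 0}
    - {"tx": 0, "ty": 0, "tz": 0, "rx": 0, "ry": 0, "rz": 0, "grip": 0}

```text
t: 9.13
eef_pos: [595.0, -196.2, 173.3]
tcp_rot: [-1.571, 0.0, -0.386]
ft_force: [-0.2, 0.3, -4.2]
opening: 0.101
```

```bash
python3 look.py 8
```

```text
t 9.13 pos [ 595.  -196.2  173.3] rpy deg [-8.999e+01  2.000e-02 -2.212e+01] F [-0.2  0.3 -4.2] M [-0.06  0.08  0.03] open 0.101
tool cm [-0.13  0.23  0.04]
lid [ 593.8203853  -195.22831464] 1.2729937248302612 78 (array([ 593.08494403, -195.91046743]), np.float64(51.00632638268076), 46, np.float64(0.6879451262742188))
flange top 98.75032973961527 exp 100.29789330518616
```

View pics/fit8.png

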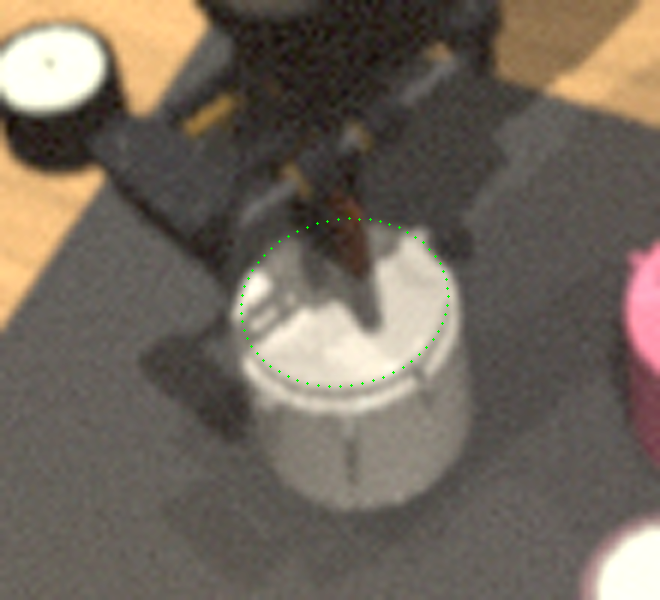

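Call:
move_arm:
  rows:
    - {"tx": -0.03, "ty": 0.1, "tz": 0, "rx": 0, "ry": 0, "rz": 0, "grip": 0}
    - {"tx": 0, "ty": 0.1, "tz": 0, "rx": 0, "ry": 0, "rz": 0, "grip": 0}
    - {"tx": 0, "ty": 0.05, "tz": 0, "rx": 0, "ry": 0, "rz": 0, "grip": 0}
    - {"tx": 0, "ty": 0, "tz": 0, "rx": 0, "ry": 0, "rz": 0, "grip": 0}
    - {"tx": 0, "ty": 0, "tz": 0, "rx": 0, "ry": 0, "rz": 0, "grip": 0}

```text
t: 9.6
eef_pos: [594.8, -196.1, 171.1]
tcp_rot: [-1.571, -0.0, -0.386]
ft_force: [0.3, 0.2, -3.2]
opening: 0.104
```

```bash
python3 look.py 9
```

```text
t 9.6 pos [ 594.8 -196.1  171.1] rpy deg [-90.    -0.   -22.12] F [ 0.3  0.2 -3.2] M [-0.09  0.09  0.  ] open 0.104
tool cm [-0.1   0.01  0.05]
lid [ 593.10262334 -194.65994237] 2.5236257088580274 63 (array([ 594.84243958, -193.93954918]), np.float64(53.008713283685225), 63, np.float64(2.403569740841798))
flange top 96.61594177892414 exp 98.1262666628123
```

Not in contact yet; down in small steps until the force turns.

Call:
move_arm:
  rows:
    - {"tx": 0, "ty": 0.05, "tz": 0, "rx": 0, "ry": 0, "rz": 0, "grip": 0}
    - {"tx": 0, "ty": 0.05, "tz": 0, "rx": 0, "ry": 0, "rz": 0, "grip": 0}
    - {"tx": 0, "ty": 0, "tz": 0, "rx": 0, "ry": 0, "rz": 0, "grip": 0}

```text
t: 9.9
eef_pos: [594.8, -196.2, 171.0]
tcp_rot: [-1.571, -0.001, -0.386]
ft_force: [-1.7, 1.1, 6.2]
opening: 0.104
```

Call:
move_arm:
  rows:
    - {"tx": 0, "ty": 0.05, "tz": 0, "rx": 0, "ry": 0, "rz": 0, "grip": 0}
    - {"tx": 0, "ty": 0, "tz": 0, "rx": 0, "ry": 0, "rz": 0, "grip": 0}

```text
t: 10.07
eef_pos: [594.8, -196.1, 171.0]
tcp_rot: [-1.571, -0.001, -0.386]
ft_force: [-4.2, 1.8, 10.2]
opening: 0.105
```

Call:
move_arm:
  rows:
    - {"tx": 0, "ty": -0.1, "tz": 0, "rx": 0, "ry": 0, "rz": 0, "grip": 0}
    - {"tx": 0, "ty": 0, "tz": 0, "rx": 0, "ry": 0.06, "rz": 0, "grip": 0}
    - {"tx": 0, "ty": 0, "tz": 0, "rx": 0, "ry": 0.06, "rz": 0, "grip": 0}
    - {"tx": 0, "ty": 0, "tz": 0, "rx": 0, "ry": 0.06, "rz": 0, "grip": 0}
    - {"tx": 0, "ty": 0, "tz": 0, "rx": 0, "ry": 0, "rz": 0, "grip": 0}

```text
t: 10.48
eef_pos: [595.0, -196.3, 171.0]
tcp_rot: [-1.571, -0.001, -0.569]
ft_force: [-0.1, 0.3, 3.0]
opening: 0.103
```

```bash
python3 -c "
from h import *
delta([594.8,-196.2,171])"
```

```text
t 10.48 pos [ 595.  -196.3  171. ] rpy deg [-8.999e+01 -5.000e-02 -3.259e+01] F [-0.1  0.3  3. ] M [-0.05  0.37 -0.13] open 0.103
tool cm [-0.02  0.   -0.  ]
```

Call:
move_arm:
  rows:
    - {"tx": 0, "ty": 0, "tz": 0, "rx": 0, "ry": 0.08, "rz": 0, "grip": 0}
    - {"tx": 0, "ty": 0, "tz": 0, "rx": 0, "ry": 0.08, "rz": 0, "grip": 0}
    - {"tx": 0, "ty": 0, "tz": 0, "rx": 0, "ry": 0.08, "rz": 0, "grip": 0}
    - {"tx": 0, "ty": 0, "tz": 0, "rx": 0, "ry": 0.08, "rz": 0, "grip": 0}
    - {"tx": 0, "ty": 0, "tz": 0, "rx": 0, "ry": 0.08, "rz": 0, "grip": 0}
    - {"tx": 0, "ty": 0, "tz": 0, "rx": 0, "ry": 0.06, "rz": 0, "grip": 0}
    - {"tx": 0, "ty": 0, "tz": 0, "rx": 0, "ry": 0.056, "rz": 0, "grip": 0}
    - {"tx": 0, "ty": 0, "tz": 0, "rx": 0, "ry": 0, "rz": 0, "grip": 0}
    - {"tx": 0, "ty": 0, "tz": 0, "rx": 0, "ry": 0, "rz": 0, "grip": 0}

```text
t: 11.23
eef_pos: [595.0, -196.2, 171.0]
tcp_rot: [-1.57, -0.001, -1.079]
ft_force: [-0.6, -1.1, 4.8]
opening: 0.104
```

Run:
```python
from h import *
delta([594.8,-196.2,171])
for n in("scene","top"):
    p,d=env.read_camera(n); cv2.imwrite(f"pics/{n}10.png",p);W=cloud(n,d)
    if n=='scene':
        m=(W[...,2]>92)&(W[...,2]<104)&(np.hypot(W[...,0]-595,W[...,1]+195)<42);print('flange top',np.median(W[m][:,2]))
    q=proj(n,[594.8,-196,90]).astype(int);print(q)
    crop(p,q[0]-40,q[1]-36,80,72,8,f'pics/{n}10c.png')
```

```text
t 11.23 pos [ 595.  -196.2  171. ] rpy deg [-8.996e+01 -4.000e-02 -6.183e+01] F [-0.6 -1.1  4.8] M [ 0.02  0.41 -0.13] open 0.104
tool cm [-0.02  0.   -0.02]
flange top 96.49356381265716
[222 221]
[328 169]
```

View pics/scene10c.png

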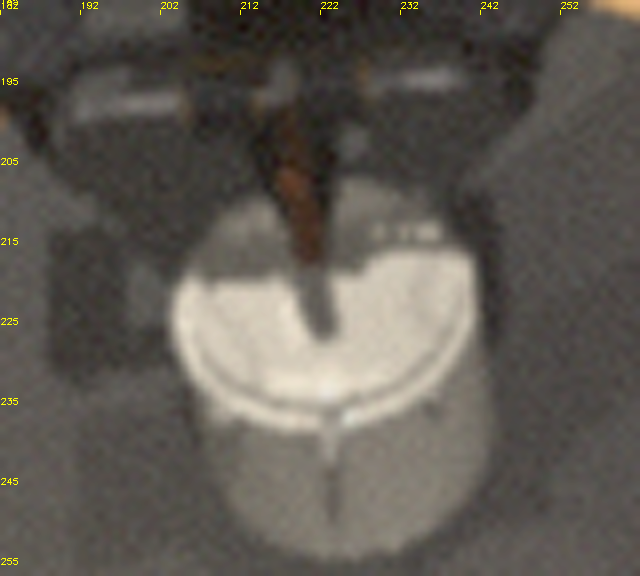

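View pics/top10c.png

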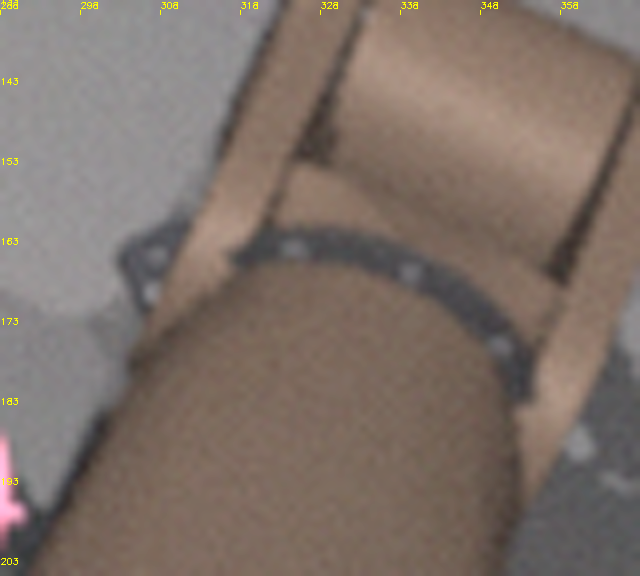

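Run:
```python
from h import *
p=cv2.imread('pics/scene10.png')
o=cv2.resize(p[225:250,205:245],None,fx=18,fy=18,interpolation=2);o=cv2.convertScaleAbs(o,alpha=1.6,beta=-30)
c=np.array([596.24,-194.94])
for yaw,col in((27.7,(0,255,0)),(24,(0,0,255)),(31,(255,0,0))):
    a=np.radians(yaw)
    for r,z in((50,98),(50,94),(55,94),(55,90),(70,90)):
        q=(proj('scene',[c[0]+r*np.cos(a),c[1]+r*np.sin(a),z])-[205,225]+.5)*18; cv2.circle(o,tuple(int(x) for x in q),2,col,-1)
cv2.imwrite('pics/z10.png',o)
```

```text
(no output)
```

View pics/z10.png

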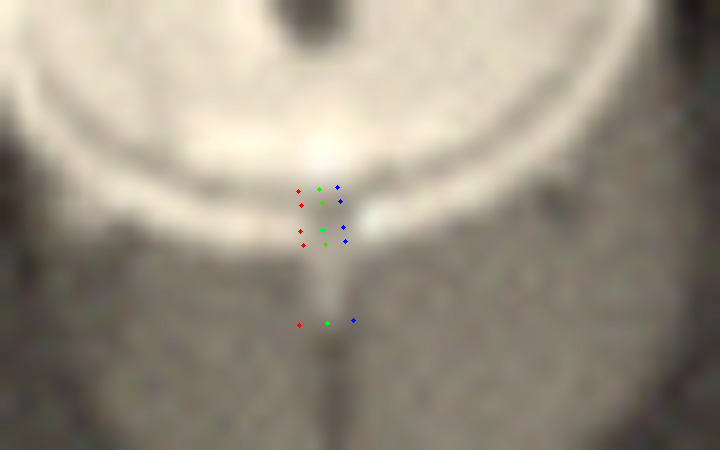

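Call:
move_arm:
  rows:
    - {"tx": 0, "ty": 0, "tz": 0, "rx": 0, "ry": 0.006, "rz": 0, "grip": 0}
    - {"tx": 0, "ty": 0, "tz": 0, "rx": 0, "ry": 0, "rz": 0, "grip": 0}
    - {"tx": 0, "ty": 0, "tz": 0, "rx": 0, "ry": 0, "rz": 0, "grip": 0}

```text
t: 11.58
eef_pos: [595.0, -196.3, 171.0]
tcp_rot: [-1.57, -0.001, -1.085]
ft_force: [-0.7, -1.3, 5.6]
opening: 0.106
```

Run:
```python
from h import *
delta([594.8,-196.2,171])
p,d=env.read_camera('scene'); cv2.imwrite('pics/scene11.png',p)
env.job_done()
```

```text
t 11.58 pos [ 595.  -196.3  171. ] rpy deg [-8.997e+01 -5.000e-02 -6.216e+01] F [-0.7 -1.3  5.6] M [-0.01  0.43  0.11] open 0.106
tool cm [-0.02  0.   -0.02]
the job is handed in; nothing more can be done
```

View pics/scene11.png

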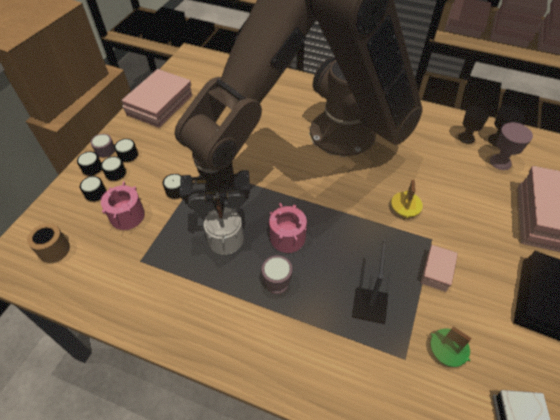

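I took the lid off its hook and lowered it into the white canister through the slots until it sat down. I then twisted it about 40° clockwise, to the long marks, and handed in at about 11.6 s with the lid still gripped.

**Seating:** the tool stopped at z 171.0 mm, the seated height. At the end it was pressing down at about 5–6 N. The highest force I read was about 11 N, when the lid first touched the rim.

**Angle:** the tool turned from yaw -22.1° to -62.2°. That is the long-mark angle I measured, good to about 1°. In the scene camera's enlarged crop the front pointer lined up with its long mark. It had not gone near the lock.

**Grip:** the jaws read 0.106 open, about 10 mm, so they were still closed on the grip block.

**Other goods:** in the last picture the other goods and look-alikes look unmoved.

**Checks that disagreed or failed:**
- The two cameras differed by 3–4 mm in absolute x. They agreed to under 1 mm on the lid-to-canister offset.
- My circle fit on the lid stopped being usable close to the rim, so I relied on height and force there.
- The arm hid the lid from the top camera, so only the scene camera and the joint readings confirm the final angle.

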